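# Lock out the test kiln and hold its lid half open

### The job

Lock out the little grey test kiln before it is opened: take the lock-out pin from its wooden rest and push it fully home in the wide opening of the grey terminal box. Only then lift the kiln's lid to 45 degrees and finish while still holding it there, steady, in the gripper (it falls shut if let go), so that the test tiles inside can be looked at. Leave the pots, beakers and other loose things on the table where they stand.

Things in the scene. Friction and masses are not known exactly. Their poses are not given: they have to be found in the camera images.
- kiln: The test kiln, fixed: grey box 160 mm deep (its x) by 200 mm wide (its y) on four 42 mm legs, its rim 135 mm above the table, with a 26 mm thick lid on top. Origin: centre of its underside. Its -x side (louvres and dial) is the front; the lid is hinged along the top of the far (+x) side.
- lid_hinge (a point): Middle of the lid's hinge line, 80 mm along the kiln's +x from its origin and 135 mm up; the line runs along the kiln's y.
- lid_handle (a point): Middle of the lid's handle: a black round bar 12 mm thick and 104 mm long along the kiln's y, on two 10 mm steel posts at 45 mm either side of its middle; the bar's axis is 44 mm above the lid's top. Moves with the lid: with the lid shut it is 135 mm from the hinge line towards the front and 70 mm above it.
- kiln_lid (a joint): Angle of the lid, rad: 0 shut, grows as the front edge is lifted (0.785 is 45 degrees), stop at 1.75. Nothing holds it: its weight (0.35 to 0.65 kg) makes it fall shut. The hinge turns freely and the round bar may turn between the fingers. It starts shut.
- lock_pin: The loose lock-out pin: a steel shank 8 mm thick and 35 mm long with a chamfered tip, then a steel collar 24 mm wide and 5 mm thick, then a black round grip 18 mm wide and 42 mm long; 82 mm in all. Origin: the tip of the shank; z runs up to the grip. Starts upright in the wooden rest's hole, collar on the rest's top (tip 10 mm above the table). About 50 g.
- pin_grip (a point): Middle of the pin's black grip, 61 mm above its tip.
- pin_rest: Wooden rest, fixed: block 56 x 56 x 45 mm with one hole 10 mm wide and 38 mm deep in the middle of its top. Origin: centre of its underside. It and the terminal box stand to the left of the kiln's front, one further left than the other, either way round.
- terminal_box: Terminal box, fixed: grey block 50 mm (x) by 90 mm (y) by 45 mm high with three openings in its top in a row along its y: one wide, two narrow (5 mm, the pin does not fit), and a black cable gland on its +x side. Origin: centre of its underside.
- wide_opening (a point): Mouth of the terminal box's wide opening, in its top surface: 10 mm wide, 38 mm deep, upright, with a 2 mm chamfer; 26 mm from the box's middle towards its own -y end. The pin is home when its collar sits on the box's top (tip 35 mm below the mouth).
- pot_a: Bystander, to be left alone: glazed pot with knobbed lid, 66 mm wide, 103 mm tall, in the low red crate in front of the kiln. Origin: centre of its underside.
- pot_b: Bystander, to be left alone: glazed pot with knobbed lid, 66 mm wide, 103 mm tall, also in the red crate in front of the kiln. Origin: centre of its underside.
- beaker: Bystander, to be left alone: mauve crinkle-rimmed beaker, 66 mm wide, 70 mm tall, near the table's front edge. Origin: centre of its underside.
- tile: Bystander, to be left alone: white paint mixing tile, 75 x 110 x 13 mm, lying to the left of the kiln. Origin: centre of its underside.
- glass: Bystander, to be left alone: small clear beaker, 56 mm wide, 60 mm tall, near the table's front edge on the left. Origin: centre of its underside.
Not all that is in view belongs to the job. Of the things that look like the lock_pin, the smaller one is meant.

How it is judged:
On the way:
1. the lock-out pin is fully home in the wide opening while the kiln's lid is still shut (z of lock_pin in the frame of wide_opening below -0.031 m and horizontal distance between lock_pin and wide_opening below 0.004 m and angle between lock_pin's own z axis and vertical below 0.1 rad and value of joint kiln_lid below 0.08 rad), for 0.2 s.
At the end, for the whole second after the job is handed in: The kiln's lid stands still at 45 degrees (0.685 to 0.885 rad), held there by the fingers (at least 0.5 N of contact), and the pin, let go, is fully home in the wide opening of the terminal box: upright within 0.1 rad, tip at least 31 mm below the mouth and within 4 mm of its axis (z of lock_pin in the frame of wide_opening below -0.031 m and horizontal distance between lock_pin and wide_opening below 0.004 m and angle between lock_pin's own z axis and vertical below 0.1 rad and value of joint kiln_lid between 0.685 and 0.885 rad and velocity of joint kiln_lid between -0.08 and 0.08 rad/s and contact force between the fingers and kiln above 0.5 N and contact force between lock_pin and the fingers below 0.1 N); the arm keeps its last pose, push and grip.
It fails at once if the lid is lifted (more than 0.12 rad) while the pin is not home in the terminal box (value of joint kiln_lid above 0.12 rad and not (z of lock_pin in the frame of wide_opening below -0.031 m and horizontal distance between lock_pin and wide_opening below 0.004 m and angle between lock_pin's own z axis and vertical below 0.1 rad)).
It fails at once if a pot or other bystander is moved more than 30 mm (distance of any of pot_a, pot_b, beaker, tile, glass from where it was at the start of the episode above 0.03 m).
It also fails if it takes over 61 s, if anything falls off the work surface, if the arm or the gripper's body presses on something with over 40 N, if the wrist force passes 120 N, or if a joint passes its speed limit or range.

### The arm

A 7-joint arm with a two-finger parallel gripper is mounted at the origin on a cart in front of the work surface, level with it; the furniture and walls round the work are solid. World frame = base frame: x ahead of the robot, y to its left, z up, the work surface at z = 0. Lengths are in m, angles in rad, forces in N, time in s.
With the tool pointing down it reaches from about 0.4 to 0.85 m from the base axis. Payload 4.5 kg.
Tool frame: the origin (TCP) lies between the finger pads; the fingertips stand 11 mm ahead of it and the grasp point (between the pads) lies 8 mm behind it; z points along the fingers, y is the line along which they close (so a half turn about z gives the same grasp; the last joint's range is limited). The gripper opens to 88 mm and grips with 3 to 60 N. Pads are 18 mm wide; open, the fingers measure 123 mm over their backs; the gripper's body (75 mm by 187 mm) begins 45 mm behind the grasp point.
Start: joints at [-1.137, 0.689, -0.195, 1.565, 0.157, 0.902, -0.215], TCP at [0.243, 0.576, 0.25] pointing down, gripper open.
Joint ranges: [-3.01, 3.01], [-0.46, 2.08], [-1.47, 1.51], [0.13, 2.56], [-1, 4.14], [0.04, 2.09], [-2.66, 2.66]. Speed limits (rad/s): [2.57, 2.57, 3.14, 3.14, 3.14, 3.14, 3.14].

### API

Orientations are given as a rotation vector (axis times angle).
In Python, from cell import ctrl, imaging, job, finder gives the robot as it stands.
- The arm moves only by the tool send_rows, never from a script. Its arguments are lists of equal length, an entry for each row: "offset": the shift along the tool's x, y, z in mm, a list of three; "spin": the turn about the tool's z in rad. In form: {"offset": [[x, y, z], ...], "spin": [spin, ...]}. A call has 1 to 8 rows; each row shifts and turns the commanded pose from where the row before left it, along the tool's axes as they then stand; what a row does not reach is not made up. A row lasts 1/12 s, in which the tool goes at most 41.7 mm and 7.16 degrees, less where a joint would pass 70% of its speed; a pose out of reach is approached as far as the arm can. A call is refused whole if a number of a shift passes 41.7 or a number of a turn 0.125, either way. A call with a gripper value outside its range is refused whole. "gripper" is the gripper command: -1 is fully open, 1 is shut, values between are in proportion, set as the call begins (left out, the last holds). The fingers move at their own pace and stop on an object; "newtons" is the grip in N (left out, the last holds). Time passes only in rows, so rows that do not move let the fingers close. It gives the time, the measured TCP pose, the force, the opening and the grip force at its end, in the units of the state.
- ctrl.sense(): the state, without advancing time (a new reading comes with each control period).
- imaging.camera(name): name is "scene" or "top" or "wrist"; returns (picture, depth): 480x640x3 uint8, red, green, blue; 480x640 float32, m along the optical axis (not along the pixel's ray), 0 where there is no reading.
- imaging.camera_model(name): a dict with "vfov" (degrees; the focal length in pixels is half the picture's height over the tangent of half this angle, whatever the lens; pixels are square), "cx", "cy" (the principal point, pixels), "camera_from_world" (4x4, takes a point from world to camera coordinates). Camera axes: x right, y down, z forward; pixel columns grow to the right and rows downward; lengths in m; the calibration is good to about 2 mm. A picture is of the moment at which its call begins: read the wrist's pose just before it. camera_model takes no time and is no camera call; for the wrist camera it gives the pose at the moment of the call.
- job.finish_job(): hands the job in; it is judged then, once.
Trained networks look in the newest picture that a camera, given by its name, has taken for a name from the list of things; names that differ only in an ending like _2 or _b are one class to them, and where a whole thing is asked for, a point or a joint stands for the part that bears it (a point fixed in the world has none). Each returns a list of dicts, best first, with "p" (0 to 1); they miss things now and then, are a little off and sometimes report something else, mostly with a low value. They report only what shows in the picture. A call takes as long as a camera call. They do not tell look-alikes from the thing itself.
- finder.search_frame(camera, query): "location" ([column, row] in pixels, amid what is visible of it).
- finder.silhouettes(camera, query): "mask" (480x640 bool, what is visible of it) and "location" ([column, row] in pixels, amid what is visible of it).
The state is a dict: "clock": time; "q": joint angles; "joint_velocities": joint speeds; "joint_torque": joint torques, N m; "tool_pos": TCP position; "tool_rot": TCP orientation; "wrist_force": force on the tool from outside, world axes, zero at the start; "ft_torque": the same for the moment, N m; "width": opening from 0.0 (shut) to 1.0 (fully open); "grip_force": force on a finger pad.
Only numpy, scipy, OpenCV 4.12 (cv2) and the standard library are available. Lean on these libraries where they do the work, as an engineer would, in place of code of your own. Each camera call takes 0.05 s, during which the arm holds its last target. There are 200 camera calls.

## Working session

There is one attempt and no reset: what is moved stays moved. The work goes in short steps, Python scripts to look and compute and a tool call to move; the robot and the scene stay as the last step left them, time stands still between calls to the robot, and variables do not carry over. Pictures are saved under pics/ and viewed, at most 10 in all, crops included, and the job is handed in when it is done.

Besides the shell and the picture viewer there is one more tool, called after "Request:" by a JSON object that holds its "name" and its "arguments", one argument or row to a line. send_rows: Moves the arm, as the interface text tells. Its arguments: {"type":"object","properties":{"offset":{"type":"array","items":{"type":"array","items":{"type":"number"}}},"spin":{"type":"array","items":{"type":"number"}},"gripper":{"type":"number"},"newtons":{"type":"number"}},"required":["offset","spin"]}

```bash
mkdir -p pics
cat > h.py <<'E'
import numpy as np, cv2
from cell import ctrl, imaging, job, finder
from scipy.spatial.transform import Rotation as R
def shot(n,f=None):
    m=imaging.camera_model(n); im,d=imaging.camera(n)
    if f: cv2.imwrite('pics/'+f,im[:,:,::-1])
    return im,d,m
def pts(d,m):
    f=240/np.tan(np.radians(m['vfov'])/2)
    v,u=np.mgrid[:480,:640]
    P=np.stack([(u-m['cx'])*d/f,(v-m['cy'])*d/f,d,np.ones_like(d)],-1)
    W=P@np.linalg.inv(m['camera_from_world']).T
    W=W[...,:3]; W[d<=0]=np.nan
    return W
def proj(p,m):
    f=240/np.tan(np.radians(m['vfov'])/2)
    c=m['camera_from_world']@np.r_[p,1]
    return [f*c[0]/c[2]+m['cx'],f*c[1]/c[2]+m['cy']]
E
python3 - <<'E'
from h import *
np.set_printoptions(precision=4,suppress=True)
print(ctrl.sense())
ims=[]
for n in('top','scene'):
    im,d,m=shot(n,n+'1.png'); W=pts(d,m); print(n,m['vfov'],np.linalg.inv(m['camera_from_world'])[:3,3])
    for q in('lock_pin','terminal_box','pin_rest','kiln','lid_handle','pot_a','beaker','glass','tile'):
        for r in finder.silhouettes(n,q)[:3]:
            if r['p']<.2: continue
            w=W[r['mask']]; w=w[~np.isnan(w[:,0])]
            print(q,round(r['p'],2),np.round(r['location']),np.median(w,0),w[:,2].max(),r['mask'].sum())
E
```

```text
{'clock': 0.0, 'q': array([-1.1372,  0.69  , -0.1945,  1.5663,  0.1573,  0.9025, -0.2151]), 'joint_velocities': array([ 0.0001, -0.0005,  0.0004,  0.0001,  0.0011, -0.0005,  0.0009]), 'joint_torque': array([  0.0007, -52.7565,  -1.267 , -15.3436,  -0.0527,   0.0065,
         0.0002]), 'tool_pos': array([0.2431, 0.5752, 0.2489]), 'tool_rot': array([-0.6237, -3.0789,  0.0027]), 'wrist_force': array([ 0.1843, -0.279 ,  0.5724]), 'ft_torque': array([-0.0135,  0.0164, -0.0343]), 'grip_force': 0.0, 'width': 0.9975711802714896}
top 50.92715733337458 [0.435  0.0798 1.2281]
lock_pin 0.63 [299. 266.] [0.4297 0.1313 0.0883] 0.0966686041664282 96
terminal_box 0.71 [248. 256.] [0.4544 0.246  0.0439] 0.05257474828392117 941
pin_rest 0.82 [302. 263.] [0.4316 0.1288 0.0444] 0.05040967928500506 433
kiln 0.69 [423. 200.] [ 0.575  -0.1374  0.1604] 0.21440908896391275 7750
kiln 0.62 [299. 267.] [0.4296 0.1313 0.0888] 0.0966686041664282 92
lid_handle 0.81 [426. 196.] [ 0.5767 -0.1425  0.1606] 0.21440908896391275 7087
pot_a 0.94 [371. 272.] [ 0.4246 -0.0387  0.0724] 0.10671610998891157 670
pot_a 0.91 [420
[... 711 characters left out ...]
5 0.1106 0.034 ] 0.08352250740545614 984
terminal_box 0.81 [259. 263.] [0.4371 0.2368 0.0427] 0.09175699338001791 746
pin_rest 0.86 [268. 295.] [0.4172 0.1111 0.0331] 0.07976746930760059 1023
lid_handle 0.84 [427. 280.] [ 0.5521 -0.1767  0.1604] 0.212230967789654 8491
lid_handle 0.21 [270. 272.] [0.4271 0.1258 0.0692] 0.09316171033146636 253
pot_a 0.87 [309. 329.] [ 0.4139 -0.0587  0.0643] 0.10313213773702401 1917
pot_a 0.55 [340. 359.] [ 0.4121 -0.1652  0.0693] 0.10246621850348309 1958
beaker 0.9 [217. 274.] [0.3467 0.1986 0.0464] 0.07076649149601366 1117
glass 0.97 [200. 257.] [0.3324 0.2919 0.0456] 0.0686531770816926 510
tile 0.76 [342. 274.] [0.5806 0.1422 0.0094] 0.14868668315444594 369
```

Run:
```python
import cv2,numpy as np
t=cv2.imread('pics/top1.png'); 
c=cv2.resize(t[130:350,200:500],(800,587),interpolation=cv2.INTER_CUBIC)
cv2.imwrite('pics/v1.png',c)
s=cv2.imread('pics/scene1.png'); cv2.imwrite('pics/v2.png',cv2.resize(s[150:420,170:530],(800,600),interpolation=cv2.INTER_CUBIC))
```

```text
(no output)
```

View pics/v1.png

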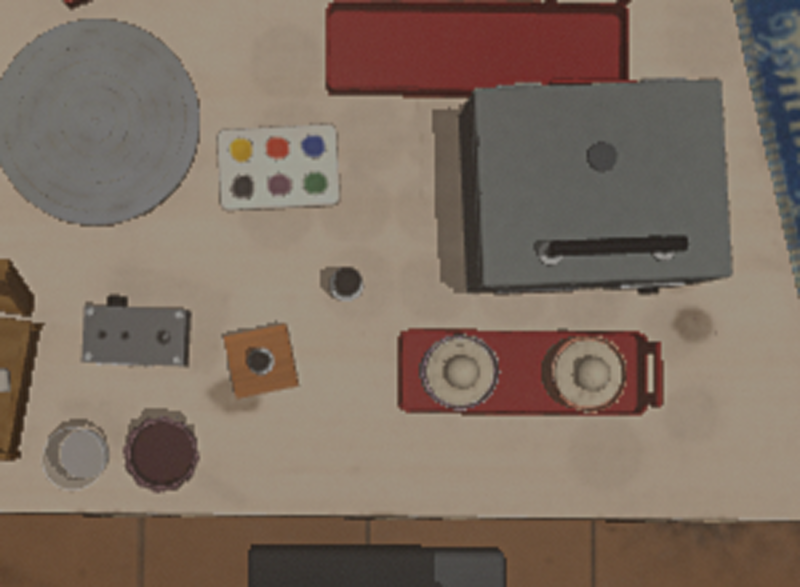

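View pics/v2.png

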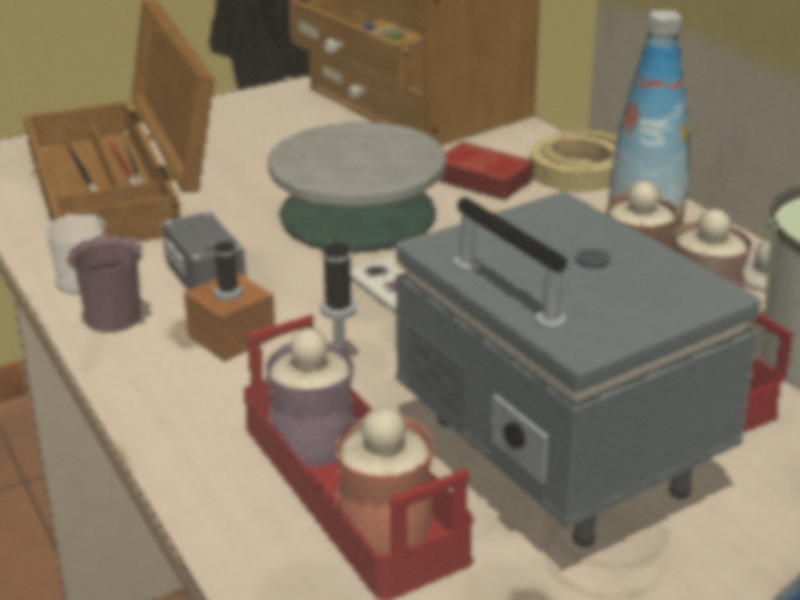

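The top view shows the box with its wide opening on the right at about pixel (261,256). The smaller pin is in the rest at about (298,265), and the larger look-alike stands free at about (329,235). Next I'll measure these.

```bash
cat >> h.py <<'E'
def atz(u,v,z,m):
    f=240/np.tan(np.radians(m['vfov'])/2); T=np.linalg.inv(m['camera_from_world'])
    r=T[:3,:3]@np.array([(u-m['cx'])/f,(v-m['cy'])/f,1]); o=T[:3,3]
    return o+r*(z-o[2])/r[2]
def delta(p,yaw=0):
    s=ctrl.sense(); M=R.from_rotvec(s['tool_rot']).as_matrix()
    print('clock',s['clock'],'tcp',s['tool_pos'],'need tool mm',M.T@(np.array(p)-s['tool_pos'])*1e3,'tool y yaw',np.degrees(np.arctan2(M[1,1],M[0,1])),'z',M[:,2])
E
python3 - <<'E'
from h import *
np.set_printoptions(precision=4,suppress=True)
m=imaging.camera_model('top'); z=lambda u,v:(200+(u+.5)*300/800-.5,130+(v+.5)*220/587-.5)
print('wide',atz(*z(164,337),.045,m),'narrow',atz(*z(125,336),.045,m),atz(*z(102,335),.045,m))
for c in [(83,303),(188,308),(188,367),(83,362)]: print('boxc',atz(*z(*c),.045,m))
for c in [(222,332),(286,322),(298,385),(237,397)]: print('restc',atz(*z(*c),.045,m))
print('pintop',atz(*z(260,359),.092,m))
a,b=atz(*z(540,247),.205,m),atz(*z(688,242),.205,m); print('bar',a,b,np.linalg.norm(a-b),(a+b)/2)
for c in [(474,88),(721,80),(732,274),(481,290)]: print('lid',atz(*z(*c),.161,m))
p=atz(*z(260,359),.092,m); delta([p[0],p[1],.20])
E
```

```text
wide [0.452  0.2177 0.045 ] narrow [0.4526 0.252  0.045 ] [0.4532 0.2723 0.045 ]
boxc [0.4812 0.2896 0.045 ]
boxc [0.4778 0.197  0.045 ]
boxc [0.4259 0.1962 0.045 ]
boxc [0.4294 0.2885 0.045 ]
restc [0.4569 0.1667 0.045 ]
restc [0.4663 0.1105 0.045 ]
restc [0.4111 0.0993 0.045 ]
restc [0.4001 0.1528 0.045 ]
pintop [0.4336 0.1309 0.092 ]
bar [ 0.5213 -0.0869  0.205 ] [ 0.5262 -0.1999  0.205 ] 0.11308312718863914 [ 0.5237 -0.1434  0.205 ]
lid [ 0.6522 -0.041   0.161 ]
lid [ 0.6606 -0.239   0.161 ]
lid [ 0.505  -0.2467  0.161 ]
lid [ 0.4902 -0.0472  0.161 ]
clock 1.0 tcp [0.2432 0.5757 0.2498] need tool mm [-348.5209 -335.6864   49.7309] tool y yaw 67.09503689463513 z [ 0.      0.0001 -1.    ]
```

Run:
```python
from h import *
im,d,m=shot('top'); W=pts(d,m)
for y in np.arange(.1,.6,.05):
    k=(abs(W[...,1]-y)<.025)&(W[...,0]>.25)&(W[...,0]<.6)
    if k.any():
        i=np.nanargmax(np.where(k,W[...,2],-1)); print(round(y,2),W.reshape(-1,3)[i].round(3))
```

```text
0.1 [0.43  0.125 0.092]
0.15 [0.427 0.138 0.096]
0.2 [0.566 0.223 0.077]
0.25 [0.584 0.26  0.079]
0.3 [0.57  0.281 0.077]
0.35 [0.501 0.366 0.173]
0.4 [0.251 0.404 0.704]
0.45 [0.257 0.429 0.666]
0.5 [0.599 0.512 0.475]
0.55 [0.25  0.539 0.491]
```

Request:
{"name": "send_rows", "arguments": {
  "offset": [
    [-27,-26,0],
    [-27,-26,0],
    [-27,-26,0],
    [-27,-26,0],
    [-27,-26,0],
    [-27,-26,0],
    [-27,-26,0],
    [-27,-26,0]
  ],
  "spin": [0,0,0,0,0,0,0,0],
  "gripper": -0.1
}}

```text
clock: 1.72
tool_pos: [0.3618, 0.2985, 0.25]
tool_rot: [0.623, 3.079, 0.001]
wrist_force: [0.9, 0.1, 1.0]
width: 0.551
grip_force: 0.0
```

Request:
{"name": "send_rows", "arguments": {
  "offset": [
    [-27,-26,10],
    [-27,-26,10],
    [-27,-26,10],
    [-27,-25,10],
    [-24,-24,10],
    [0,0,0],
    [0,0,0]
  ],
  "spin": [0,0,0,0,0,0,0]
}}

```text
clock: 2.3
tool_pos: [0.4339, 0.1296, 0.1993]
tool_rot: [-0.632, -3.077, 0.001]
wrist_force: [-0.3, 0.7, 0.3]
width: 0.55
grip_force: 0.0
```

Run:
```python
from h import *
np.set_printoptions(precision=4,suppress=True)
im,d,m=shot('wrist','w1.png'); W=pts(d,m); delta([.4336,.1309,.067])
print(np.linalg.inv(m['camera_from_world']))
for q in('lock_pin','pin_rest','terminal_box'):
  for r in finder.silhouettes('wrist',q)[:2]:
    w=W[r['mask']]; w=w[~np.isnan(w[:,0])]; print(q,round(r['p'],2),r['location'],np.median(w,0) if len(w) else 0)
    t=w[(w[:,2]>.08)]
    if len(t): print(' top',t.mean(0),(t.max(0)+t.min(0))/2,t.max(0)-t.min(0))
```

```text
clock 2.35 tcp [0.4337 0.1317 0.1997] need tool mm [ -0.2873  -0.8891 132.7485] tool y yaw 67.00768333666626 z [ 0.0001  0.0007 -1.    ]
[[ 0.3936  0.8775  0.2741  0.362 ]
 [ 0.9193 -0.3751 -0.1193  0.16  ]
 [-0.0019  0.2989 -0.9543  0.3335]
 [ 0.      0.      0.      1.    ]]
lock_pin 0.87 [316.3, 231.3] [0.4259 0.1342 0.0888]
 top [0.4287 0.1332 0.0902] [0.4296 0.1329 0.0864] [0.0177 0.0178 0.0128]
lock_pin 0.85 [268.8, 349.5] [0.4928 0.0652 0.0799]
 top [0.4918 0.0652 0.1015] [0.4551 0.0907 0.1723] [0.1019 0.0822 0.1846]
pin_rest 0.72 [313.0, 214.8] [0.422  0.1371 0.0441]
 top [0.4272 0.1246 0.0881] [0.4281 0.1247 0.0885] [0.0083 0.0022 0.0045]
terminal_box 0.7 [461.5, 193.9] [0.4469 0.2442 0.0438]
```

View pics/w1.png

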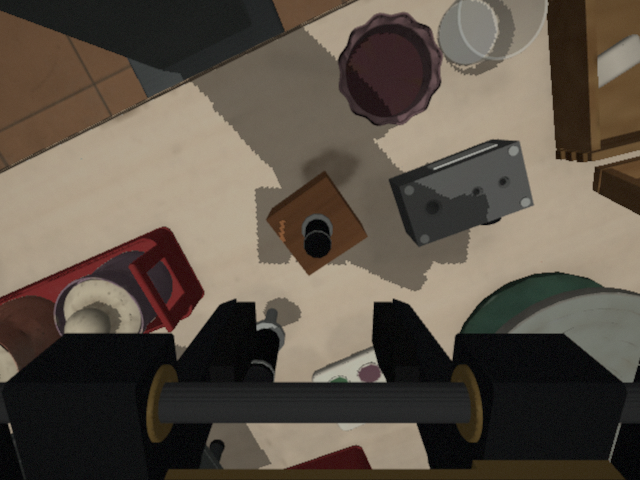

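The wrist view shows the pin in the rest at about (317,235), and the wide opening at about (433,208) with the narrow holes to its right. The look-alike is down near the left finger.

Run:
```python
from h import *
np.set_printoptions(precision=4,suppress=True)
m=imaging.camera_model('wrist'); im=cv2.imread('pics/w1.png'); g=cv2.cvtColor(im,cv2.COLOR_BGR2GRAY)
# pin axis: expected projections
for P in [(.4336,.1309),(.431,.132),(.4305,.1325)]: print(P,[np.round(proj([*P,z],m),1) for z in(.092,.05)])
k=(g[195:270,295:345]<45).astype(np.uint8); n,l,s,c=cv2.connectedComponentsWithStats(k); i=1+np.argmax(s[1:,4]); print('dark grip',s[i]+[295,195,0,0,0],c[i]+[295,195])
# wide opening
k=(g[190:225,415:455]); print(np.unravel_index(k.argmin(),k.shape),k.min()); print((k[::2,::2]))
for u,v in [(433,208),(477,192),(503,182)]: print(atz(u,v,.045,m))
big=cv2.resize(im[130:280,270:550],(800,428),interpolation=cv2.INTER_CUBIC); cv2.imwrite('pics/w1c.png',big)
```

```text
(0.4336, 0.1309) [array([311.2, 254.1]), array([311.6, 236.7])]
(0.431, 0.132) [array([311.2, 249.9]), array([311.6, 233.1])]
(0.4305, 0.1325) [array([311.6, 249. ]), array([311.9, 232.3])]
dark grip [304 219  27  39 819] [316.9792 239.1477]
(np.int64(15), np.int64(21)) 22
[[48 50 48 50 49 50 51 47 49 50 66 85 85 85 84 85 84 82 85 82]
 [51 49 49 49 49 48 49 49 51 51 56 85 84 84 85 84 84 85 84 83]
 [49 50 50 48 47 49 52 49 49 49 49 50 66 64 83 84 83 84 83 83]
 [49 48 48 47 47 49 47 49 47 49 49 50 47 48 65 65 83 83 83 83]
 [49 49 50 49 49 47 49 48 49 49 48 49 48 49 48 47 47 65 78 58]
 [51 49 49 46 50 49 49 42 40 37 39 41 46 49 48 51 49 50 48 48]
 [51 46 48 49 46 51 40 34 30 27 30 39 38 44 48 48 48 45 48 50]
 [49 48 47 48 48 44 31 28 28 28 27 26 41 44 49 49 49 48 48 49]
 [49 48 48 47 47 43 29 28 27 29 24 25 38 41 48 48 50 49 47 50]
 [47 47 51 48 48 40 34 30 30 29 27 28 36 43 50 48 48 48 46 48]
 [50 48 48 46 47 43 33 31 32 30 29 28 46 44 49 48 47 47 47 50]
 [50 48 49 47 48 45 41 33 34 33 30 40 45 46 49 50 47 46 48 47]
 [49 48 49 49 49 49 45 44 39 41 44 46 46 47 50 46 48 47 48 50]
 [49 49 48 48 48 50 46 45 44 45 47 49 49 49 48 49 49 48 48 46]
 [48 47 46 48 48 49 49 48 48 47 45 49 49 48 47 48 48 49 50 47]
 [49 49 48 47 48 47 51 50 48 49 50 49 49 48 50 48 50 49 48 50]
 [49 47 49 46 51 49 46 47 49 50 47 48 50 49 47 50 48 47 48 46]
 [50 50 50 49 49 47 50 51 48 49 49 50 47 48 48 48 48 49 48 49]]
[0.4495 0.2233 0.045 ]
[0.4506 0.2571 0.045 ]
[0.4508 0.2768 0.045 ]
```

View pics/w1c.png

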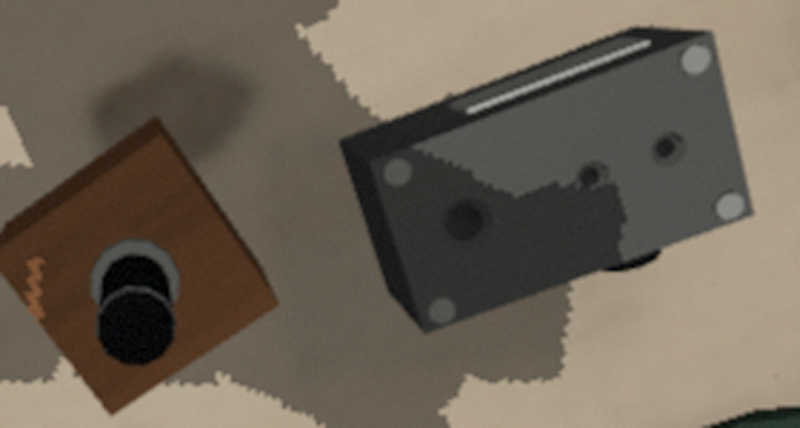

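Run:
```python
from h import *
np.set_printoptions(precision=4,suppress=True)
m=imaging.camera_model('wrist')
z=lambda u,v:(270+(u+.5)*.35-.5,130+(v+.5)*.35-.5)
p=atz(*z(136,327),.092,m); q=atz(*z(135,281),.050,m); w=atz(*z(466,218),.045,m); print(p,'collar',q,'wide',w,'delta',w-p)
for c in [(370,158),(713,32),(752,213),(427,331)]: print(atz(*z(*c),.045,m))
c=np.mean([atz(*z(*c),.045,m) for c in [(370,158),(713,32),(752,213),(427,331)]],0);print(c)
for c in [(156,118),(278,304),(111,413),(0,245)]: print('rest',atz(*z(*c),.045,m))
delta([p[0],p[1],.066])
```

```text
[0.4289 0.1372 0.092 ] collar [0.4289 0.1372 0.05  ] wide [0.4479 0.2236 0.045 ] delta [ 0.0191  0.0864 -0.047 ]
[0.4233 0.2054 0.045 ]
[0.4267 0.2948 0.045 ]
[0.4757 0.2933 0.045 ]
[0.4736 0.2045 0.045 ]
[0.4498 0.2495 0.045 ]
rest [0.3925 0.1583 0.045 ]
rest [0.4509 0.1698 0.045 ]
rest [0.4624 0.1162 0.045 ]
rest [0.4072 0.1076 0.045 ]
clock 2.5 tcp [0.4332 0.1337 0.2002] need tool mm [  5.3969   1.3141 134.1537] tool y yaw 67.27523411704324 z [ 0.0008  0.0014 -1.    ]
```

Run:
```python
from h import *
np.set_printoptions(precision=4,suppress=True)
for i in range(3):
    im,d,m=shot('wrist'); print(ctrl.sense()['tool_pos'],np.linalg.inv(m['camera_from_world'])[:3,3], ctrl.sense()['joint_velocities'].round(3))
W=pts(d,m); g=im.mean(2)
k=np.zeros_like(g,bool); k[200:275,285:350]=True
k&=(W[...,2]>.088)&(W[...,2]<.1)&(g<60); print('top',k.sum(),W[k].mean(0),np.argwhere(k).mean(0)); cen=np.argwhere(k).mean(0); print(atz(cen[1],cen[0],.092,m))
k=np.zeros_like(g,bool); k[180:235,405:460]=True; k&=g<37; cen=np.argwhere(k).mean(0); print('wide',k.sum(),cen,atz(cen[1],cen[0],.045,m))
```

```text
[0.4332 0.1336 0.2002] [0.3609 0.1632 0.3343] [ 0.001 -0.     0.004  0.003  0.002  0.001  0.002]
[0.4332 0.1333 0.2001] [0.3608 0.1631 0.3343] [ 0.005  0.002  0.006  0.003  0.    -0.001  0.001]
[0.4332 0.1331 0.2   ] [0.3608 0.1629 0.3343] [ 0.006  0.001  0.006  0.003  0.    -0.001  0.001]
top 557 [0.4294 0.1332 0.0909] [246.5332 312.4614]
[0.4291 0.1333 0.092 ]
wide 199 [206.3869 421.3668] [0.4449 0.2152 0.045 ]
```

Request:
{"name": "send_rows", "arguments": {
  "offset": [
    [2,-1,25],
    [2,0,35],
    [0,0,35],
    [0,0,20],
    [0,0,13],
    [0,0,6],
    [0,0,0],
    [0,0,0]
  ],
  "spin": [0,0,0,0,0,0,0,0]
}}

```text
clock: 3.32
tool_pos: [0.4295, 0.1329, 0.066]
tool_rot: [0.623, 3.079, 0.001]
wrist_force: [-0.3, -0.7, 0.2]
width: 0.551
grip_force: 0.0
```

Request:
{"name": "send_rows", "arguments": {
  "offset": [
    [0,0,0],
    [0,0,0],
    [0,0,0],
    [0,0,0],
    [0,0,0],
    [0,0,0]
  ],
  "spin": [0,0,0,0,0,0],
  "gripper": 1,
  "newtons": 25
}}

```text
clock: 3.82
tool_pos: [0.4297, 0.1325, 0.0661]
tool_rot: [0.624, 3.078, 0.001]
wrist_force: [-0.3, -0.4, 4.6]
width: 0.193
grip_force: 25.0
```

Request:
{"name": "send_rows", "arguments": {
  "offset": [
    [0,0,-20],
    [0,0,-25],
    [0,0,-15],
    [4,22,0],
    [4,22,0],
    [4,22,0],
    [4,21,0],
    [0,0,0]
  ],
  "spin": [0,0,0,0,0,0,0,0]
}}

```text
clock: 4.48
tool_pos: [0.4495, 0.2245, 0.126]
tool_rot: [0.616, 3.079, 0.01]
wrist_force: [0.3, 0.5, -0.8]
width: 0.198
grip_force: 25.0
```

Request:
{"name": "send_rows", "arguments": {
  "offset": [
    [0,0,0],
    [0,0,0],
    [0,0,0],
    [0,0,0],
    [0,0,0],
    [0,0,0]
  ],
  "spin": [0,0,0,0,0,0]
}}

```text
clock: 4.98
tool_pos: [0.4485, 0.2181, 0.1257]
tool_rot: [-0.625, -3.079, 0.001]
wrist_force: [0.3, 0.2, 0.0]
width: 0.19
grip_force: 25.0
```

Run:
```python
from h import *
np.set_printoptions(precision=4,suppress=True)
m=imaging.camera_model('wrist'); 
im,d,m=shot('wrist'); delta([.4485,.219,.1]); s=ctrl.sense(); t=s['tool_pos']
tip=t+[0,0,-.061+.005]; print('width',s['width'],'tip proj',proj(tip,m),'collar',proj(t+[0,0,-.016],m),'wide expected',proj([.4479,.2199,.045],m))
cv2.imwrite('pics/w2.png',cv2.resize(im[130:330,200:440][:,:,::-1],(720,600),interpolation=cv2.INTER_CUBIC))
```

```text
clock 5.0333 tcp [0.4485 0.2183 0.1258] need tool mm [ 0.2635  0.6776 25.752 ] tool y yaw 67.05842543124281 z [-0.0001 -0.0002 -1.    ]
width 0.19308914549846684 tip proj [np.float64(315.75140622684677), np.float64(282.5017603161757)] collar [np.float64(316.0230338198187), np.float64(318.2287910103232)] wide expected [np.float64(317.8022543333691), np.float64(264.49563606924386)]
```

View pics/w2.png

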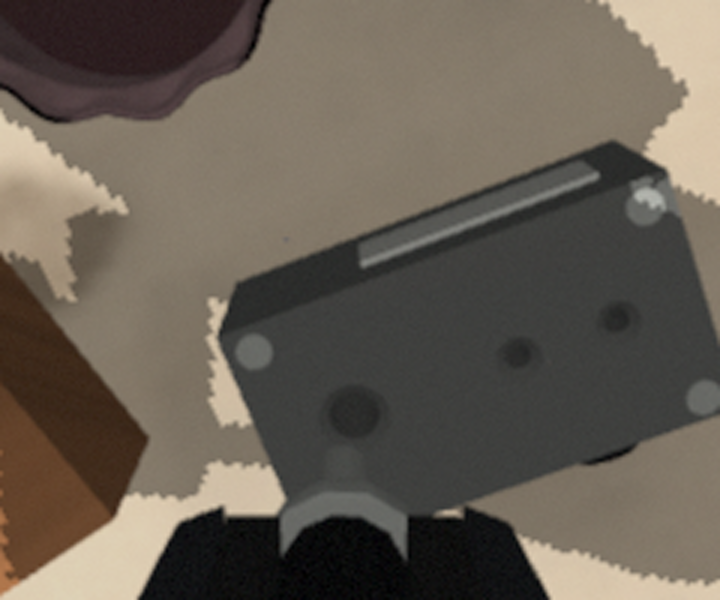

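The shank tip is at about pixel (315.3,281), just short of the opening, which is at (318,267). Next I'll compute the correction.

Run:
```python
from h import *
np.set_printoptions(precision=4,suppress=True)
m=imaging.camera_model('wrist'); z=lambda u,v:(200+(u+.5)/3-.5,130+(v+.5)/3-.5)
im=cv2.imread('pics/w2.png'); g=cv2.cvtColor(im,cv2.COLOR_BGR2GRAY).astype(int)
w=atz(*z(354,411),.045,m); s=ctrl.sense();t=s['tool_pos'];print(t,'wide',w)
for r in (438,446,454,462,470,478,486): print(r,g[r,310:390:4])
for v in(444,450,455): print(v,atz(*z(346,v),t[2]-.056,m))
print('collar front',[atz(*z(343,v),t[2]-.021+.005,m) for v in (490,)], 'expect front', (t+R.from_rotvec(s['tool_rot']).as_matrix()[:,0]*.012))
delta([w[0],w[1],.066])
```

```text
[0.4485 0.2183 0.1258] wide [0.4491 0.2195 0.045 ]
438 [64 63 64 63 63 59 61 59 60 56 53 53 54 54 59 60 61 60 60 63]
446 [63 65 64 62 63 63 66 67 68 68 67 62 61 61 61 59 62 61 63 63]
454 [63 62 61 64 66 68 73 71 74 75 72 70 69 67 64 62 63 63 63 63]
462 [61 64 62 64 67 71 72 72 74 74 73 69 71 66 64 64 63 62 64 62]
470 [63 63 63 64 67 72 73 74 74 75 74 71 69 67 63 62 63 62 60 63]
478 [62 64 60 63 68 70 72 70 70 70 70 69 68 68 65 62 64 63 62 64]
486 [69 71 73 75 76 75 73 75 74 75 74 75 73 76 75 74 68 64 63 65]
444 [0.4459 0.2192 0.0698]
450 [0.4469 0.2187 0.0698]
455 [0.4478 0.2184 0.0698]
collar front [array([0.4374, 0.2222, 0.1098])] expect front [0.4374 0.223  0.1258]
clock 5.0333 tcp [0.4485 0.2183 0.1258] need tool mm [-0.1342  1.3995 59.7519] tool y yaw 67.05842543124281 z [-0.0001 -0.0002 -1.    ]
```

Request:
{"name": "send_rows", "arguments": {
  "offset": [
    [0,1.4,10],
    [0,0,10],
    [0,0,4],
    [0,0,3],
    [0,0,3],
    [0,0,3],
    [0,0,3],
    [0,0,0]
  ],
  "spin": [0,0,0,0,0,0,0,0]
}}

```text
clock: 5.7
tool_pos: [0.449, 0.22, 0.0893]
tool_rot: [-0.624, -3.079, 0.0]
wrist_force: [1.3, -1.2, -0.7]
width: 0.196
grip_force: 25.0
```

Request:
{"name": "send_rows", "arguments": {
  "offset": [
    [0,0,5],
    [0,0,5],
    [0,0,5],
    [0,0,4],
    [0,0,3],
    [0,0,2],
    [0,0,1],
    [0,0,0]
  ],
  "spin": [0,0,0,0,0,0,0,0]
}}

```text
clock: 6.37
tool_pos: [0.4493, 0.2199, 0.066]
tool_rot: [0.624, 3.078, 0.001]
wrist_force: [-1.1, -1.0, 15.7]
width: 0.192
grip_force: 25.0
```

Request:
{"name": "send_rows", "arguments": {
  "offset": [
    [0,0,0],
    [0,0,0],
    [0,0,0],
    [0,0,0],
    [0,0,-20],
    [0,0,-35],
    [0,0,-40],
    [0,0,-40]
  ],
  "spin": [0,0,0,0,0,0,0,0],
  "gripper": -0.1
}}

```text
clock: 7.03
tool_pos: [0.4481, 0.2196, 0.2006]
tool_rot: [-0.623, -3.077, 0.003]
wrist_force: [0.6, 0.9, 0.1]
width: 0.55
grip_force: 0.0
```

Run:
```python
from h import *
np.set_printoptions(precision=4,suppress=True)
im,d,m=shot('wrist'); delta([.5237,-.1434,.3]); W=pts(d,m)
cv2.imwrite('pics/w3.png',cv2.resize(im[150:330,200:440][:,:,::-1],(720,540)))
for r in finder.silhouettes('wrist','lock_pin')[:2]:
    w=W[r['mask']]; w=w[~np.isnan(w[:,0])]; t=w[w[:,2]>.085]; print(r['p'],r['location'],len(t) and t.mean(0), np.percentile(w[:,2],98))
```

```text
clock 7.0833 tcp [0.4516 0.2217 0.2074] need tool mm [-209.1366 -307.4594  -93.8074] tool y yaw 67.08500279884186 z [ 0.0087  0.0052 -0.9999]
0.87 [318.6, 239.9] [0.4484 0.2199 0.0907] 0.09215840863821252
0.56 [180.7, 338.5] [0.4144 0.1941 0.2444] 0.23195342989165418
```

View pics/w3.png

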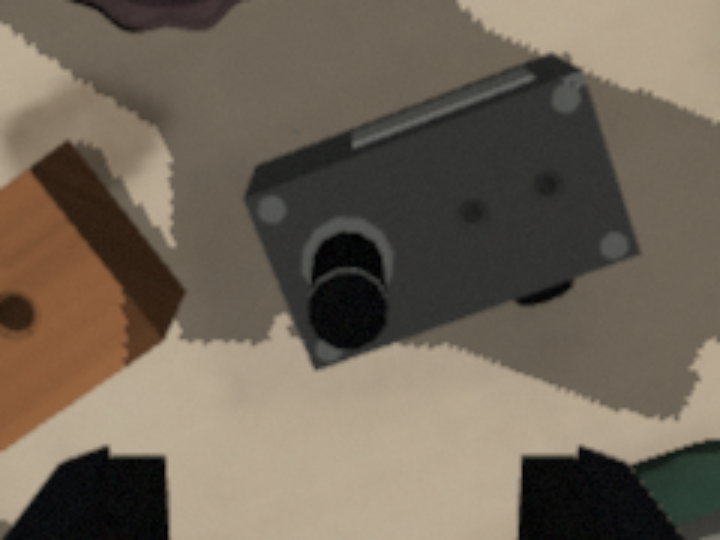

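The pin is home, with its collar on the box top and its top at z = 0.092. Next is the handle.

Request:
{"name": "send_rows", "arguments": {
  "offset": [
    [-10,-15,-30],
    [-21,-31,-15],
    [-21,-31,-10],
    [-21,-31,-10],
    [-21,-31,-5],
    [-21,-31,0],
    [-21,-31,0],
    [-21,-31,0]
  ],
  "spin": [0,0,0,0,0,0,0,0],
  "gripper": -0.4
}}

```text
clock: 7.8
tool_pos: [0.5028, -0.0567, 0.2689]
tool_rot: [-0.623, -3.078, 0.0]
wrist_force: [1.2, -0.6, -1.2]
width: 0.7
grip_force: 0.0
```

Request:
{"name": "send_rows", "arguments": {
  "offset": [
    [-21,-31,0],
    [-21,-31,0],
    [-10,-13,0],
    [0,0,0],
    [0,0,0],
    [0,0,0],
    [0,0,0],
    [0,0,0]
  ],
  "spin": [0,0,0.1,0.12,0.12,0.12,0.12,0.12]
}}

```text
clock: 8.47
tool_pos: [0.5214, -0.144, 0.2685]
tool_rot: [-1.649, -2.672, 0.001]
wrist_force: [1.0, 0.7, -0.2]
width: 0.703
grip_force: 0.0
```

Request:
{"name": "send_rows", "arguments": {
  "offset": [
    [0,0,0],
    [0,0,0],
    [0,0,0],
    [0,0,0],
    [0,0,0],
    [0,0,0],
    [0,0,0],
    [0,0,0]
  ],
  "spin": [0.12,0.12,0.12,0.07,0,0,0,0]
}}

```text
clock: 9.13
tool_pos: [0.5219, -0.1441, 0.2694]
tool_rot: [-2.173, -2.268, 0.0]
wrist_force: [0.3, -1.0, 0.3]
width: 0.7
grip_force: 0.0
```

Run:
```python
from h import *
np.set_printoptions(precision=4,suppress=True)
im,d,m=shot('wrist','w4.png'); W=pts(d,m); delta([.52,-.142,.2])
g=im.mean(2); k=(W[...,2]>.195)&(W[...,2]<.216)&(g<60); k[:, :]&=np.isfinite(W[...,0])
p=W[k]; p=p[(p[:,0]>.47)&(p[:,0]<.57)]; print(len(p),p.mean(0),p.min(0),p.max(0))
c=np.cov(p[:,:2].T); e,v=np.linalg.eigh(c); print('bar yaw',np.degrees(np.arctan2(v[1,1],v[0,1])))
```

```text
clock 9.1833 tcp [ 0.5219 -0.1441  0.2695] need tool mm [ 2.1964 -1.8083 69.4907] tool y yaw 2.405836518238988 z [-0.0004  0.0003 -1.    ]
3951 [ 0.5214 -0.1416  0.2087] [ 0.5133 -0.1987  0.2005] [ 0.5295 -0.0945  0.2118]
bar yaw 92.8393109122212
```

View pics/w4.png

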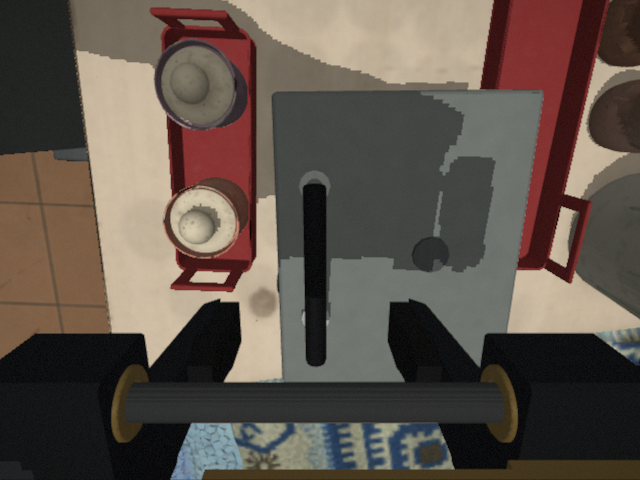

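The wrist view shows the bar running from (315,185) to (316,365), lined up between the fingers. The tool is within 2 mm of its middle.

Request:
{"name": "send_rows", "arguments": {
  "offset": [
    [-2,0,20],
    [0,0,25],
    [0,0,15],
    [0,0,8],
    [0,0,4],
    [0,0,0],
    [0,0,0]
  ],
  "spin": [0,0,0,0,0,0,0]
}}

```text
clock: 9.77
tool_pos: [0.5226, -0.1463, 0.1983]
tool_rot: [2.175, 2.266, 0.001]
wrist_force: [0.6, -0.2, 0.1]
width: 0.701
grip_force: 0.0
```

Request:
{"name": "send_rows", "arguments": {
  "offset": [
    [0,0,0],
    [0,0,0],
    [0,0,0],
    [0,0,0],
    [0,0,0],
    [0,0,0],
    [0,0,0]
  ],
  "spin": [0,0,0,0,0,0,0],
  "gripper": 1,
  "newtons": 30
}}

```text
clock: 10.35
tool_pos: [0.5222, -0.1461, 0.1978]
tool_rot: [2.175, 2.266, 0.0]
wrist_force: [0.0, -0.5, 0.1]
width: 0.194
grip_force: 0.0
```

Run:
```python
import numpy as np
a0=np.arctan2(70,135); r=np.hypot(70,135); t=np.radians(np.linspace(0,45,19))
x=-r*np.cos(a0+t); z=r*np.sin(a0+t)
print(np.c_[np.diff(x),np.diff(z)].round(1).tolist(),x[-1]-x[0],z[-1]-z[0])
```

```text
[[3.2, 5.8], [3.4, 5.7], [3.7, 5.5], [3.9, 5.4], [4.1, 5.2], [4.4, 5.0], [4.6, 4.8], [4.8, 4.6], [5.0, 4.4], [5.2, 4.2], [5.3, 3.9], [5.5, 3.7], [5.7, 3.5], [5.8, 3.2], [5.9, 2.9], [6.1, 2.7], [6.2, 2.4], [6.3, 2.1]] 89.03805922287441 74.95689014324225
```

Request:
{"name": "send_rows", "arguments": {
  "offset": [
    [0,0,0],
    [0,0,0],
    [0,0,0]
  ],
  "spin": [0,0,0]
}}

```text
clock: 10.6
tool_pos: [0.5224, -0.1461, 0.1978]
tool_rot: [2.175, 2.266, 0.001]
wrist_force: [0.0, -0.3, 0.2]
width: 0.123
grip_force: 29.7
```

Request:
{"name": "send_rows", "arguments": {
  "offset": [
    [0,3.2,-5.8],
    [0,3.4,-5.7],
    [0,3.7,-5.5],
    [0,3.9,-5.4],
    [0,4.1,-5.2],
    [0,4.4,-5.0]
  ],
  "spin": [0,0,0,0,0,0]
}}

```text
clock: 11.1
tool_pos: [0.5463, -0.1449, 0.2306]
tool_rot: [2.174, 2.266, 0.002]
wrist_force: [6.7, -0.8, -13.5]
width: 0.119
grip_force: 30.8
```

Request:
{"name": "send_rows", "arguments": {
  "offset": [
    [0,4.6,-4.8],
    [0,4.8,-4.6],
    [0,5.0,-4.4],
    [0,5.2,-4.2],
    [0,5.3,-3.9],
    [0,5.5,-3.7]
  ],
  "spin": [0,0,0,0,0,0]
}}

```text
clock: 11.6
tool_pos: [0.5767, -0.1434, 0.2544]
tool_rot: [2.174, 2.267, 0.002]
wrist_force: [11.4, -1.4, -24.4]
width: 0.114
grip_force: 31.6
```

Request:
{"name": "send_rows", "arguments": {
  "offset": [
    [0,5.7,-3.5],
    [0,5.8,-3.2],
    [0,5.9,-2.9],
    [0,6.1,-2.7],
    [0,6.2,-2.4],
    [0,6.3,-2.1],
    [0,0,0],
    [0,0,0]
  ],
  "spin": [0,0,0,0,0,0,0,0]
}}

```text
clock: 12.27
tool_pos: [0.6101, -0.1418, 0.2702]
tool_rot: [-2.172, -2.264, 0.004]
wrist_force: [5.3, -0.2, -25.7]
width: 0.115
grip_force: 31.7
```

Request:
{"name": "send_rows", "arguments": {
  "offset": [
    [0,0,0],
    [0,0,0],
    [0,0,0],
    [0,0,0],
    [0,0,0],
    [0,0,0]
  ],
  "spin": [0,0,0,0,0,0]
}}

```text
clock: 12.77
tool_pos: [0.6098, -0.1418, 0.2701]
tool_rot: [-2.172, -2.264, 0.003]
wrist_force: [6.0, -0.4, -26.6]
width: 0.114
grip_force: 31.8
```

Run:
```python
from h import *
np.set_printoptions(precision=4,suppress=True)
im,d,m=shot('scene'); W=pts(d,m); s=ctrl.sense(); print(s['clock'],s['tool_pos'],s['wrist_force'],s['grip_force'],s['width'],abs(s['joint_velocities']).max())
h=np.array([.5222+.135,.135]); b=np.array([s['tool_pos'][0]-h[0],s['tool_pos'][2]+.008-h[1]]); print('angle from tcp',np.arctan2(b[1],-b[0])-np.arctan2(70,135),np.hypot(*b))
k=(W[...,0]>.52)&(W[...,0]<.66)&(W[...,1]>-.24)&(W[...,1]<-.21)&(W[...,2]>.15)&(W[...,2]<.3)
p=W[k]; 
for x in np.arange(.53,.66,.015):
    q=p[abs(p[:,0]-x)<.007]
    if len(q): print(round(x,3),len(q),q[:,2].max().round(3),np.median(q[:,2]).round(3))
c=im[120:400,220:560]; cv2.imwrite('pics/s5.png',cv2.resize(c[:,:,::-1],(728,600)))
```

```text
12.8167 [ 0.6098 -0.1418  0.2701] [  5.2516   0.0635 -26.8476] 31.752057373523712 0.11437761085035893 0.0010509335746248778
angle from tcp 0.7728799459241933 0.1507345635223998
0.545 33 0.247 0.245
0.56 353 0.264 0.256
0.575 87 0.238 0.223
0.59 91 0.224 0.21
0.605 89 0.208 0.195
0.62 86 0.195 0.181
0.635 96 0.194 0.167
0.65 69 0.187 0.158
```

View pics/s5.png

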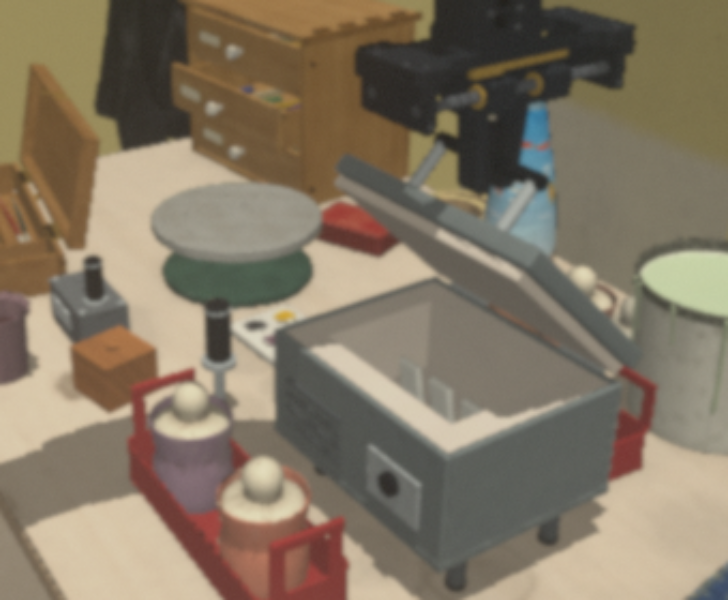

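The lid is open at roughly 43–45 degrees and still, held by the bar in the fingers. The pin is home in the box.

```bash
python3 -c "
from cell import job
print(job.finish_job())"
```

```text
the job is handed in; nothing more can be done
None
```

The lock-out pin is fully home in the terminal box's wide opening, and the job is handed in with the kiln lid held steady in the gripper at about 0.77 rad (44 degrees); no verdict came back.

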